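Make up two patient kits, freeing the caught vial

TASK

Make up the two patient kits: the blue tray gets the cup with the orange lid and the red-capped vial, the yellow tray gets the cup with the blue lid and the green-capped vial, each cup upright in its tray's large pocket and each vial upright in the small pocket. The red vial has run under the steel keeper of the dispenser chute, so slide it back up the chute until it is clear of the keeper, then lift it out. Leave the grey-capped vial, the swab carton and the tape roll where they stand.

Things in the scene. Friction and masses are not known exactly. Their poses are not given: they have to be found in the camera images.
- blue_tray: blue two-pocket kit tray, fixed, outer 84 (x) x 136 (y) x 14 mm high; floor top at 4 mm, walls 4 mm. Origin: centre of its underside. Large pocket for the cup (76 x 76 inside): centre at x = 0, y = -26 mm; small pocket for the vial (76 in x, 48 in y inside): centre at x = 0, y = +40 mm. A thin white ring marks each centre.
- yellow_tray: yellow two-pocket kit tray, fixed, outer 84 (x) x 136 (y) x 14 mm high; floor top at 4 mm, walls 4 mm. Origin: centre of its underside. Large pocket for the cup (76 x 76 inside): centre at x = 0, y = -26 mm; small pocket for the vial (76 in x, 48 in y inside): centre at x = 0, y = +40 mm. A thin white ring marks each centre.
- vial_chute: white vial dispenser, fixed: open chute rising 6 deg along its +x. Origin: on the table, below the inner face of the low front stop. Chute floor at z = 14 mm there, 28 mm at x = 130. Channel 30 mm wide, rails 38 outside, stop and rail tops 9 mm above the floor; foot 52 wide. Steel keeper 10 mm wide at y = 0: post 6-9 mm before the stop, tongue reaching 12 mm behind it, 51-54 mm above the floor
- red_vial: brown vial with red cap, 46 mm tall, body 22 mm across up to 39 mm, cap 20 mm across above. Origin: centre of its underside, z up along it; 22 g, may lean 4 deg. Starts loose in the chute against the front stop, leaning 6 to 10 deg, origin 12 mm up from the stop, cap half under the keeper tongue; its sides along y are free above the rails. 25 mm or more up from the stop it is clear to lift.
- orange_lid_cup: loose white specimen cup with an orange screw lid fixed on, standing upright, 66 mm tall; lid 61 mm across from 52 mm to the top, body 55 mm across at most. Origin: centre of its underside, z up. Grasp the lid. 30 to 65 g
- blue_lid_cup: loose white specimen cup with a blue screw lid fixed on, standing upright, 66 mm tall; lid 61 mm across from 52 mm to the top, body 55 mm across at most. Origin: centre of its underside, z up. Grasp the lid. 30 to 65 g
- green_vial: brown vial with green cap, 46 mm tall, body 22 mm across up to 39 mm, cap 20 mm across above. Origin: centre of its underside, z up along it; 22 g, may lean 4 deg. Stands loose and upright on the table.
- grey_vial: brown vial with grey cap, 46 mm tall, body 22 mm across up to 39 mm, cap 20 mm across above. Origin: centre of its underside, z up along it; 22 g, may lean 4 deg. Stands loose on the table; not part of a kit, to be left alone.
- swab_carton: open white swab carton, about 48 x 62 mm in plan, 59 mm tall with its raised flap, loose, a bystander to be left alone. Origin: on its underside about 6 mm off its centre
- tape: loose roll of white surgical tape lying flat, 58 mm across, 25 mm high, a bystander to be left alone. Origin: centre of its underside
Things that resemble listed ones, but are neither listed nor needed, are in the scene too. Of the things that look like the orange_lid_cup, the larger one is meant.

How it is judged:
By the outcome, as a careful person would: the job done as asked, in the order asked, and still so for the second after the job is handed in, with the robot touching nothing.
It also fails if it takes over 112 s, if anything falls off the work surface, if the arm or the gripper's body presses on something with over 40 N, if the wrist force passes 120 N, or if a joint passes its speed limit or range.

ROBOT

A 6-joint arm with a two-finger parallel gripper is mounted at the origin on a cart in front of the work surface, level with it; the furniture and walls round the work are solid. World frame = base frame: x ahead of the robot, y to its left, z up, the work surface at z = 0. Lengths are in m, angles in rad, forces in N, time in s.
With the tool pointing down it reaches from about 0.25 to 0.775 m from the base axis. Payload 4 kg.
Tool frame: the origin (TCP) lies midway between the tips of the shut fingers; the grasp point (between the pads) lies 19 mm behind it; z points along the fingers, y is the line along which they close (so a half turn about z gives the same grasp; the last joint's range is limited). The gripper opens to 94 mm and grips with 3 to 60 N. Pads are 16 mm wide; open, the fingers measure 119 mm over their backs; the gripper's body (75 mm by 177 mm) begins 78 mm behind the grasp point.
Start: joints at [1.231, 0.087, 1.371, -0, 1.684, -0.103], TCP at [0.129, 0.535, 0.206] pointing down, gripper open.
Joint ranges: [-3.1, 3.1], [-0.76, 2.03], [0.27, 2.55], [-1.08, 4.22], [0.17, 2.65], [-2.57, 2.57]. Speed limits (rad/s): [2.79, 2.79, 3.14, 3.14, 3.14, 3.14].

INTERFACE

Orientations are given as a unit quaternion [x, y, z, w].
In Python, from rig import bot gives the robot as it stands. The module is installed in compiled form; this text tells all that it offers.
- The arm moves only by the shell command python3 -m pendant 'ROWS' [FORCE]. ROWS is JSON, a list of rows, each a list of 5 numbers: the opening, from -1 (shut) to 1 (fully open), then the shift along the tool's x, y, z normalised to -1 to 1, where 1 is 0.05 m, then the turn about the tool's z normalised to -1 to 1, where 1 is 60 degrees. In form: [[claw, tx, ty, tz, twist], ...]. A call has 1 to 12 rows; each row shifts and turns the commanded pose from where the row before left it, along the tool's axes as they then stand; what a row does not reach is not made up. A row lasts 1/8 s, in which the tool goes at most 62.5 mm and 10.7 degrees, less where a joint would pass 70% of its speed; a pose out of reach is approached as far as the arm can. A call with a number of a shift or a turn outside -1 to 1 is refused whole. A call with a gripper value outside its range is refused whole. The fingers move at their own pace and stop on an object; FORCE is the grip in N (left out, the last holds). Time passes only in rows, so rows that do not move let the fingers close. It gives the time, the measured TCP pose, the force, the opening and the grip force at its end, in the units of the state.
- bot.read_state(): the state, without advancing time (a new reading comes with each control period).
- bot.read_camera(name): name is "scene" or "top" or "wrist"; returns the picture (384x512x3 uint8, red, green, blue); there is no depth.
- bot.camera_params(name): a dict with "camera_matrix" (3x3 intrinsics, pixels), "position" and "orientation" of the camera in the world. Camera axes: x right, y up, looking along -z (the intrinsics and any distortion apply to the point x, -y, -z); pixel columns grow to the right and rows downward; lengths in m; the calibration is good to about 2 mm. A picture is of the moment at which its call begins: read the wrist's pose just before it. camera_params takes no time and is no camera call; for the wrist camera it gives the pose at the moment of the call.
- bot.sign_off(): hands the job in; it is judged then, once.
Trained networks look in the newest picture that a camera, given by its name, has taken for a name from the list of things; names that differ only in an ending like _2 or _b are one class to them, and where a whole thing is asked for, a point or a joint stands for the part that bears it (a point fixed in the world has none). Each returns a list of dicts, best first, with "confidence" (0 to 1); they miss things now and then, are a little off and sometimes report something else, mostly with a low value. They report only what shows in the picture. A call takes as long as a camera call. They do not tell look-alikes from the thing itself.
- bot.spot_in(thing, camera): "xy" ([column, row] in pixels, amid what is visible of it).
- bot.outline_of(thing, camera): "pixels" (384x512 bool, what is visible of it) and "xy" ([column, row] in pixels, amid what is visible of it).
The state is a dict: "time_s": time; "joint_pos": joint angles; "dq": joint speeds; "effort": joint torques, N m; "eef_pos": TCP position; "tool_rot": TCP orientation; "ft_force": force on the tool from outside, world axes, zero at the start; "moment": the same for the moment, N m; "grip_width": opening from 0.0 (shut) to 1.0 (fully open); "finger_force": force on a finger pad.
Only numpy, scipy, OpenCV 4.12 (cv2) and the standard library are available. Lean on these libraries where they do the work, as an engineer would, in place of code of your own. Each camera call takes 0.05 s, during which the arm holds its last target. There are 200 camera calls.

## Working session

There is one attempt and no reset: what is moved stays moved. The work goes in short steps, Python scripts to look and compute and a shell command to move; the robot and the scene stay as the last step left them, time stands still between calls to the robot, and variables do not carry over. Pictures are saved under pics/ and viewed, at most 18 in all, crops included, and the job is handed in when it is done.

```bash
mkdir -p pics
cat > h.py <<'E'
import numpy as np, cv2
from scipy.spatial.transform import Rotation as R
from rig import bot
def cam(n):
    p=bot.camera_params(n); return np.array(p["camera_matrix"]),np.array(p["position"]),R.from_quat(p["orientation"]).as_matrix(),p
def ray(n,xy,c=None):
    K,t,M,_=c or cam(n); u=np.linalg.inv(K)@[xy[0],xy[1],1]; return t,M@[u[0],-u[1],-u[2]]
def at(n,xy,z,c=None):
    t,d=ray(n,xy,c); return t+d*(z-t[2])/d[2]
def px(n,X,c=None):
    K,t,M,_=c or cam(n); q=M.T@(np.array(X)-t); u=K@[q[0],-q[1],-q[2]]; return u[:2]/u[2]
def save(im,f,s=1.0):
    cv2.imwrite(f,cv2.resize(im[:,:,::-1],None,fx=s,fy=s,interpolation=cv2.INTER_CUBIC))
E
python3 - <<'E'
from h import *
np.set_printoptions(precision=3,suppress=True)
for n in("top","scene"):
    save(bot.read_camera(n),f"pics/{n}0.png",1.5)
    print(n,cam(n)[3])
    if n=="top":
      for t,z in dict(blue_tray=.01,yellow_tray=.01,vial_chute=.02,red_vial=.06,orange_lid_cup=.06,blue_lid_cup=.06,green_vial=.04,grey_vial=.04,swab_carton=.04,tape=.02).items():
        for d in bot.spot_in(t,n)[:3]: print(t,round(d["confidence"],2),np.array(d["xy"]),at(n,d["xy"],z))
s=bot.read_state();print(s)
E
```

```text
top {'camera_matrix': array([[433.601,   0.   , 254.434],
       [  0.   , 433.601, 190.531],
       [  0.   ,   0.   ,   1.   ]]), 'position': array([ 0.401, -0.06 ,  1.357]), 'orientation': array([-0.04 ,  0.034,  0.709, -0.704])}
blue_tray 0.72 [226.1 220.7] [0.45  0.041 0.01 ]
blue_tray 0.2 [330.6 182.3] [ 0.567 -0.285  0.01 ]
yellow_tray 0.75 [162.5 216. ] [0.465 0.239 0.01 ]
yellow_tray 0.21 [282.8 220.9] [ 0.448 -0.134  0.01 ]
vial_chute 0.56 [243.  154.9] [ 0.654 -0.012  0.02 ]
orange_lid_cup 0.63 [265.9 191.5] [ 0.535 -0.082  0.06 ]
orange_lid_cup 0.61 [284.7 221.5] [ 0.444 -0.137  0.06 ]
blue_lid_cup 0.78 [327.2 183.2] [ 0.558 -0.267  0.06 ]
green_vial 0.49 [326.7 224.8] [ 0.434 -0.265  0.04 ]
grey_vial 0.44 [285.4 174.8] [ 0.588 -0.143  0.04 ]
swab_carton 0.9 [362.1 210.7] [ 0.476 -0.373  0.04 ]
swab_carton 0.61 [324.5 222.6] [ 0.441 -0.259  0.04 ]
tape 0.82 [322.7 153.8] [ 0.656 -0.261  0.02 ]
scene {'camera_matrix': array([[375.696,   0.   , 258.902],
       [  0.   , 375.696, 198.578],
       [  0.   ,   0.   ,   1.   ]]), 'position': array([ 0.122, -0.805,  0.498]), 'orientation': array([ 0.491, -0.124, -0.219,  0.834])}
{'time_s': 0.6, 'joint_pos': array([ 1.231,  0.087,  1.371,  0.   ,  1.684, -0.103]), 'dq': array([ 0.   ,  0.001, -0.   ,  0.001,  0.   , -0.002]), 'effort': array([ -0.001, -33.979, -30.241,   0.072,   0.024,  -0.   ]), 'eef_pos': array([0.129, 0.535, 0.206]), 'tool_rot': array([0.118, 0.993, 0.   , 0.   ]), 'ft_force': array([ 1.279, -0.012,  0.038]), 'moment': array([ 0.032,  0.017, -0.034]), 'finger_force': 0.0, 'grip_width': 0.9980777916380997}
```

View pics/top0.png

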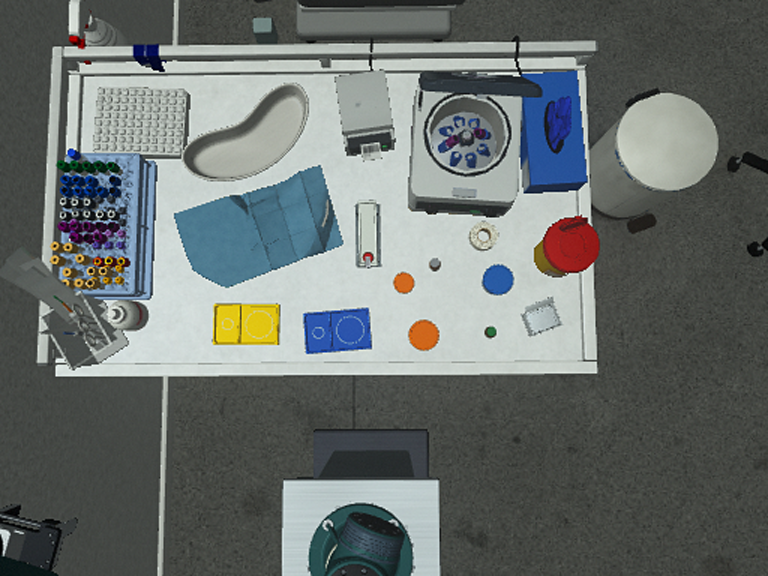

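View pics/scene0.png

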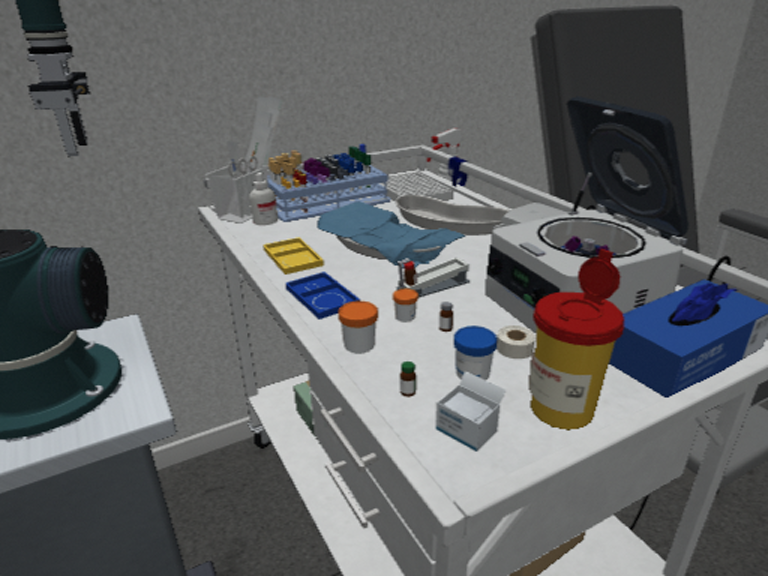

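Top view: the trays sit at (247,323) yellow and (337,330) blue. The large orange cup is at (424,335), with a small decoy at (404,283). The blue cup is at (498,279), the green vial at (490,332) and the red vial in the chute at (368,257). In the scene view the red vial stands against the low stop under the keeper. The sharps bin near the blue cup is tall. I'll align the tool to the world axes and hover near the orange cup.

```bash
python3 -m pendant '[[1,0,0,0,-0.113],[1,0,0,0,-0.113],[1,-0.45,-0.96,0,0],[1,-0.45,-0.96,0,0],[1,-0.45,-0.96,0,0],[1,-0.45,-0.96,0,0],[1,-0.45,-0.96,0,0],[1,-0.45,-0.96,0,0],[1,-0.45,-0.96,0,0],[1,-0.45,-0.96,0,0],[1,-0.45,-0.96,0,0],[1,-0.45,-0.96,0,0]]'
python3 -m pendant '[[1,-0.45,-0.96,-0.4,0],[1,-0.45,-0.96,-0.4,0],[1,-0.45,-0.96,-0.4,0],[1,-0.45,-0.96,0,0],[1,0,0,0,0],[1,0,0,0,0]]'
cat > look.py <<'E'
from h import *
import sys
np.set_printoptions(precision=4,suppress=True)
Z=dict(blue_tray=.014,yellow_tray=.014,vial_chute=.02,red_vial=.06,orange_lid_cup=.066,blue_lid_cup=.066,green_vial=.046,grey_vial=.046,swab_carton=.04,tape=.025)
def look(f,things,n="wrist",s=1.25):
    c=cam(n); im=bot.read_camera(n); save(im,f,s)
    print("cam",c[1],"tcp",bot.read_state()["eef_pos"],bot.read_state()["tool_rot"])
    for t in things:
        for d in bot.outline_of(t,n)[:2]:
            m=d["pixels"]; ys,xs=np.nonzero(m)
            (cx,cy),r=cv2.minEnclosingCircle(np.c_[xs,ys].astype(np.float32))
            print(t,round(d["confidence"],2),np.array(d["xy"]),at(n,d["xy"],Z[t],c),"n",m.sum(),"bbox",xs.min(),xs.max(),ys.min(),ys.max())
    return im,c
E
python3 - <<'E'
from look import *
look("pics/w1.png",["orange_lid_cup","blue_tray","green_vial","blue_lid_cup","red_vial","vial_chute"])
E
```

```text
time_s: 2.1
eef_pos: [0.3545, 0.053, 0.2059]
tool_rot: [0.0, 1.0, 0.0, 0.001]
ft_force: [1.2, 0.3, -0.4]
grip_width: 1.0
finger_force: 0.0
time_s: 2.85
eef_pos: [0.4436, -0.137, 0.2652]
tool_rot: [0.0, 1.0, 0.0, -0.0]
ft_force: [0.5, -0.2, -0.0]
grip_width: 1.001
finger_force: 0.0
cam [ 0.3772 -0.1372  0.4445] tcp [ 0.4436 -0.1365  0.2655] [-0.0003  1.      0.0003 -0.0001]
orange_lid_cup 0.74 [284.8 240.2] [ 0.5346 -0.0948  0.066 ] n 782 bbox 271 300 222 255
orange_lid_cup 0.57 [261.2 169.2] [ 0.4375 -0.1272  0.066 ] n 1744 bbox 237 283 146 193
blue_tray 0.58 [377.3 169.3] [0.4461 0.0432 0.014 ] n 5435 bbox 331 427 140 203
green_vial 0.51 [160.7 172.2] [ 0.4446 -0.2622  0.046 ] n 309 bbox 152 172 161 180
blue_lid_cup 0.4 [171.2 253.8] [ 0.5542 -0.2497  0.066 ] n 45 bbox 132 173 230 264
blue_lid_cup 0.34 [ 90.3 190.3] [ 0.465  -0.3491  0.066 ] n 2392 bbox 57 122 164 223
red_vial 0.58 [328.7 267.3] [ 0.5779 -0.0314  0.06  ] n 107 bbox 323 335 262 272
```

View pics/w1.png

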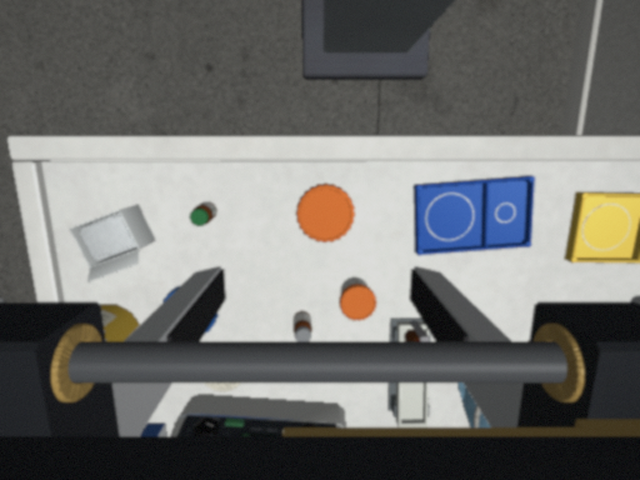

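Wrist view: the large orange lid is at (325,212), the blue tray at (474,215), the green vial at (202,214) and the red vial at (412,334). The wrist and top cameras disagree by about 8 mm, so I'll check the calibration using colour segmentation.

```bash
cat > seg.py <<'E'
from h import *
np.set_printoptions(precision=4,suppress=True)
H=dict(orange=((5,18),130,.066),blue=((102,122),110,.066),yellow=((24,34),120,.014),green=((55,85),60,.046),red=((0,4),120,.06))
def blobs(im,c,n,cols,mn=40):
    hsv=cv2.cvtColor(im,cv2.COLOR_RGB2HSV)
    for k in cols:
        (a,b),s,z=H[k]; m=cv2.inRange(hsv,(a,s,50),(b,255,255))
        N,L,st,ce=cv2.connectedComponentsWithStats(m)
        for i in range(1,N):
            if st[i,4]>=mn:
                cn=cv2.findContours((L==i).astype(np.uint8),cv2.RETR_EXTERNAL,cv2.CHAIN_APPROX_NONE)[0][0]
                r=cv2.minAreaRect(cn)
                print(n,k,"c",ce[i],"area",st[i,4],"bbox",st[i,:4],"rect",np.round(np.r_[r[0],r[1],r[2]],1),"z0.014",at(n,r[0],.014,c)[:2],"zlid",at(n,ce[i],z,c)[:2])
E
python3 - <<'E'
from seg import *
for n in("top","wrist"):
    c=cam(n); im=bot.read_camera(n); np.save(f"{n}.npy",im)
    print(c[3]); blobs(im,c,n,["orange","blue","yellow","green","red"])
E
```

```text
{'camera_matrix': array([[433.6009,   0.    , 254.4336],
       [  0.    , 433.6009, 190.5307],
       [  0.    ,   0.    ,   1.    ]]), 'position': array([ 0.4012, -0.0596,  1.3569]), 'orientation': array([-0.0405,  0.0337,  0.7085, -0.7037])}
top orange c [268.5263 187.8872] area 133 bbox [262 182  14  13] rect [268.1 187.8  11.6  13.   26.6] z0.014 [ 0.5509 -0.0898] zlid [ 0.5448 -0.0899]
top blue c [96.9704 33.4222] area 135 bbox [89 29 17 11] rect [97.  34.   9.  16.6 86.2] z0.014 [1.0579 0.4611] zlid [1.0343 0.4412]
top blue c [368.688   88.9601] area 2933 bbox [347  47  45  82] rect [366.6  87.6  80.2  43.   84.8] z0.014 [ 0.8697 -0.4064] zlid [ 0.8472 -0.3994]
top blue c [ 48.9216 102.549 ] area 51 bbox [45 99  9  8] rect [ 48.9 102.7   9.4   5.8  26.6] z0.014 [0.8299 0.6083] zlid [0.8137 0.5824]
top blue c [302.8511 105.9362] area 47 bbox [300 101   8  10] rect [303.5 105.5   9.    7.   90. ] z0.014 [ 0.813  -0.2047] zlid [ 0.7957 -0.1971]
top blue c [313.8723 106.5532] area 47 bbox [310 102   8  10] rect [313.5 106.5   9.    7.   90. ] z0.014 [ 0.8095 -0.2364] zlid [ 0.7935
[... 1897 characters left out ...]
9 bbox [398 164  13  12] rect [404.  169.5  10.6  12.   45. ] z0.014 [0.4467 0.0823] zlid [0.4385 0.0556]
wrist blue c [121.2523 343.4955] area 111 bbox [114 339  16  10] rect [121.5 343.5   9.   15.   90. ] z0.014 [ 0.7429 -0.3592] zlid [ 0.6988 -0.3327]
wrist yellow c [485.9502 180.5959] area 1888 bbox [459 155  53  54] rect [485.9 183.1  46.   57.6   9.1] z0.014 [0.467  0.2053] zlid [0.4632 0.2046]
wrist green c [159.1439 172.6619] area 139 bbox [153 166  13  14] rect [159.2 172.8  12.7  12.   45. ] z0.014 [ 0.4517 -0.2747] zlid [ 0.446  -0.2646]
wrist green c [187.2577 337.0515] area 97 bbox [180 334  15   7] rect [187. 337.   6.  14.  90.] z0.014 [ 0.7302 -0.2483] zlid [ 0.7041 -0.2396]
```

```bash
python3 -m pendant '[[1,0.1,0.15,0.8,0],[1,0,0,0.8,0],[1,0,0,0.8,0],[1,0,0,0.8,0],[1,0,0,0.6,0],[1,0,0,0.5,0],[1,0,0,0.2,0],[1,0,0,0,0],[-1,0,0,0,0],[-1,0,0,0,0],[-1,0,0,0,0],[-1,0,0,0,0]]' 20
python3 -m pendant '[[-1,0,0,0,0],[-1,0,0,0,0],[-1,0,0,-0.4,0],[-1,0,0,-0.8,0],[-1,0,0,-0.8,0],[-1,0,0,0,0]]'
```

```text
time_s: 4.8
eef_pos: [0.4392, -0.1298, 0.0409]
tool_rot: [0.0, 1.0, 0.0, 0.0]
ft_force: [0.1, 1.0, 1.9]
grip_width: 0.623
finger_force: 19.9
time_s: 5.55
eef_pos: [0.441, -0.1308, 0.1438]
tool_rot: [0.0, 1.0, -0.002, 0.003]
ft_force: [0.6, -0.7, -0.1]
grip_width: 0.625
finger_force: 19.9
```

Run:
```python
from seg import *
n="wrist";c=cam(n); im=bot.read_camera(n); s=bot.read_state(); print(s["eef_pos"],s["tool_rot"],s["ft_force"])
H["orange"]=(H["orange"][0],130,s["eef_pos"][2]+.026)
blobs(im,c,n,["orange"]); save(im,"pics/w2.png",1.25)
```

```text
[ 0.4396 -0.1302  0.1412] [ 0.0001  1.     -0.0005  0.0011] [ 0.4514  0.1541 -0.8757]
wrist orange c [125.24 189.61] area 100 bbox [115 183  17  17] rect [124.4 189.3  18.9   8.7  49.4] z0.014 [ 0.4463 -0.2686] zlid [ 0.4102 -0.1995]
wrist orange c [254.693  234.6999] area 7685 bbox [201 187 108  87] rect [254.5 230.  107.   86.    0. ] z0.014 [ 0.4921 -0.1304] zlid [ 0.4358 -0.1303]
wrist orange c [232.8172 310.1505] area 93 bbox [225 307  16   8] rect [232.5 310.5   7.   15.   90. ] z0.014 [ 0.5927 -0.1563] zlid [ 0.4835 -0.1432]
```

View pics/w2.png

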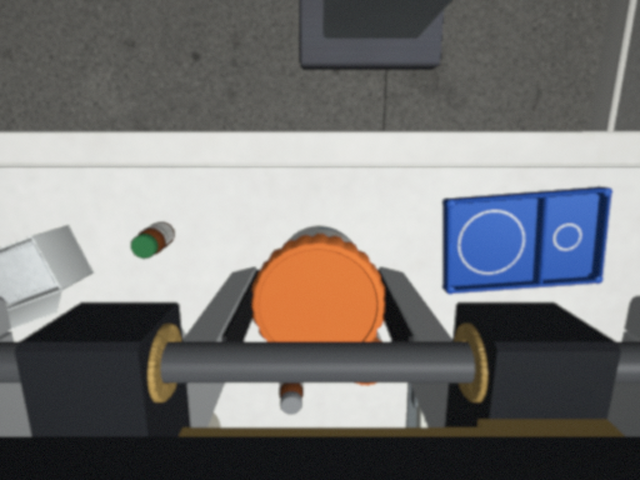

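The cup is held level and centred on the TCP. The blue tray rings are visible at (492,241) and (567,237). Next I'll place it in the large pocket.

```bash
python3 -m pendant '[[-1,-0.07,0.75,0,0],[-1,-0.07,0.75,0,0],[-1,-0.07,0.75,0,0],[-1,-0.07,0.77,0,0],[-1,0,0,0.6,0],[-1,0,0,0.6,0],[-1,0,0,0.4,0],[-1,0,0,0.2,0],[-1,0,0,0.1,0],[-1,0,0,0,0]]'
python3 -m pendant '[[0.55,0,0,0,0],[0.55,0,0,0,0],[0.55,0,0,0,0],[0.55,0,0,-0.2,0],[0.55,0,0,-0.6,0],[0.8,0,0,-1,0],[1,0,0,-1,0],[1,0,0,-1,0],[1,0,0,-0.4,0],[1,0,0,0,0]]'
python3 - <<'E'
from seg import *
n="wrist";c=cam(n); im=bot.read_camera(n); s=bot.read_state(); print(s["eef_pos"])
H["orange"]=(H["orange"][0],130,.070)
blobs(im,c,n,["orange","blue","red","yellow"]); save(im,"pics/w3.png",1.25)
E
```

```text
time_s: 6.85
eef_pos: [0.4533, 0.0211, 0.0457]
tool_rot: [0.0, 1.0, -0.0, 0.0]
ft_force: [0.1, -0.2, 0.4]
grip_width: 0.623
finger_force: 19.9
time_s: 8.1
eef_pos: [0.454, 0.021, 0.2583]
tool_rot: [0.0, 1.0, -0.0, 0.003]
ft_force: [0.1, -0.4, -0.8]
grip_width: 1.001
finger_force: 0.0
[0.4532 0.0211 0.2562]
wrist orange c [254.5736 173.6225] area 1677 bbox [232 151  46  46] rect [254.5 173.5  45.   45.   90. ] z0.014 [0.4628 0.0222] zlid [0.4528 0.0221]
wrist orange c [ 48.8143 163.1429] area 70 bbox [ 42 158  13  12] rect [ 48.4 162.5  14.    6.9  61.4] z0.014 [ 0.4468 -0.2714] zlid [ 0.4395 -0.2322]
wrist orange c [182.3268 236.3583] area 254 bbox [174 222  16  28] rect [182.6 236.6  12.6  27.5  11.8] z0.014 [ 0.5595 -0.0865] zlid [ 0.5363 -0.0726]
wrist blue c [281.0039 160.0573] area 3052 bbox [223 133  97  64] rect [272.  164.6  56.6  94.4  85.6] z0.014 [0.4499 0.0471] zlid [0.4364 0.0551]
wrist blue c [298.9077 162.6385] area 130 bbox [293 157  13  12] rect [299.  162.5  11.   12.   90. ] z0.014 [0.4469 0.0855] zlid [0.4397 0.0775]
wrist blue c [ 32.5591 233.3812] area 821 bbox [  9 221  49  22] rect [ 33.  231.5  21.   48.   90. ] z0.014 [ 0.5512 -0.3113] zlid [ 0.5336 -0.2715]
wrist yellow c [384.5293 172.3375] area 1111 bbox [356 148  59  52] rect [385.  173.7  54.8  51.    4.2] z0.014 [0.4631 0.2095] zlid [0.4612 0.2087]
wrist yellow c [429.6139 173.1408] area 1207 bbox [412 149  39  50] rect [430.9 174.   33.9  52.1   6.8] z0.014 [0.4637 0.2756] zlid [0.4624 0.2736]
wrist yellow c [382.5576 174.3051] area 990 bbox [365 157  36  35] rect [382.5 174.   34.   35.   90. ] z0.014 [0.4636 0.2061] zlid [0.4641 0.2062]
wrist yellow c [427.4876 175.0909] area 121 bbox [421 169  13  13] rect [427.8 175.3  11.3  12.   45. ] z0.014 [0.4655 0.2713] zlid [0.4653 0.2709]
```

View pics/w3.png

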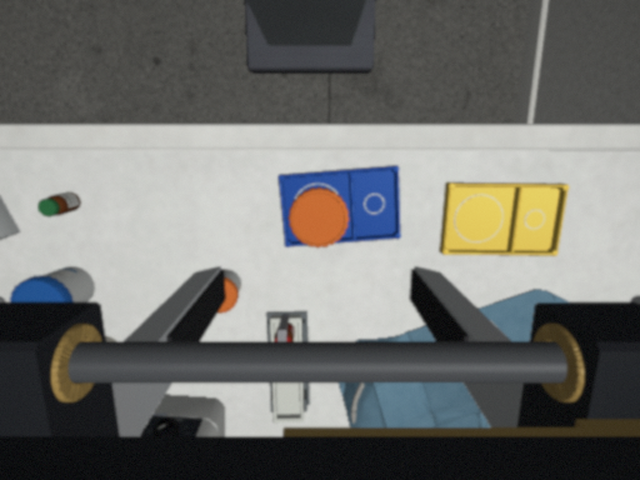

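The orange cup stands centred in the blue tray's large pocket at (319,217). The chute is partly hidden at (287,365), so I'll move the wrist camera over it.

```bash
python3 -m pendant '[[1,-0.75,-0.25,0,0],[1,-0.75,-0.25,0,0],[1,-0.75,-0.25,0,0],[1,-0.75,-0.25,0,0],[1,0,0,0,0],[1,0,0,0,0]]'
python3 - <<'E'
from look import *
import seg
n="wrist"; im,c=look("pics/w4f.png",["red_vial","vial_chute"]); 
seg.blobs(im,c,n,["red"],15); a=im[100:290,170:380]; save(a,"pics/w4.png",3)
for X in [(.56,-.03,.02),(.6,-.03,.02)]: print(px(n,X,c))
np.save("w4.npy",im); import pickle; pickle.dump(c,open("w4.pkl","wb"))
E
```

```text
time_s: 8.9
eef_pos: [0.602, -0.0287, 0.2538]
tool_rot: [0.0, 1.0, 0.0, -0.002]
ft_force: [0.1, -0.3, -0.5]
grip_width: 1.001
finger_force: 0.0
cam [ 0.5361 -0.0288  0.4332] tcp [ 0.6019 -0.0285  0.2547] [-0.0001  1.      0.0002 -0.001 ]
red_vial 0.68 [258.  171.4] [ 0.5973 -0.0231  0.06  ] n 105 bbox 254 268 166 178
vial_chute 0.73 [262.5 204. ] [ 0.6511 -0.0159  0.02  ] n 3129 bbox 243 279 156 253
wrist red c [260.9875 173.5625] area 80 bbox [255 166  15  13] rect [261.6 172.6  14.3  11.3  10.3] z0.014 [ 0.6065 -0.0172] zlid [ 0.6    -0.0193]
[252.545  139.6553]
[252.5872 168.6871]
```

View pics/w4.png

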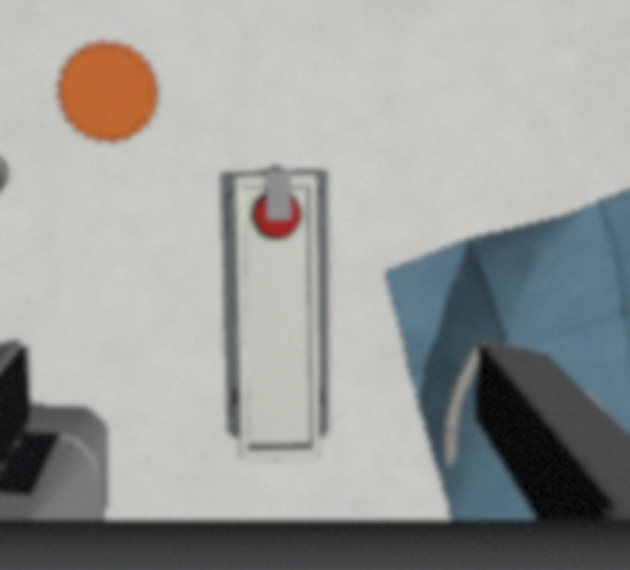

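Run:
```python
from h import *
import pickle
np.set_printoptions(precision=4,suppress=True)
c=pickle.load(open("w4.pkl","rb")); f=lambda u,v,z:at("wrist",(170+u/3,100+v/3),z,c)
print("foot front",f(221,172,.003),f(327,170,.003)," back",f(231,436,.003),f(327,436,.003))
print("keeper",f(276.5,166,.068),f(278,221,.0693))
print("rails top front L,R",f(238,180,.023),f(318,180,.023),"rear",f(240,458,.037),f(321,458,.037))
print("cap",f(276,215,.061), "r",24/3/298.8*(c[1][2]-.061))
```

```text
foot front [ 0.5861 -0.0429  0.003 ] [0.5852 0.008  0.003 ]  back [ 0.7219 -0.0388  0.003 ] [0.722  0.0105 0.003 ]
keeper [ 0.5761 -0.0181  0.068 ] [ 0.5986 -0.0174  0.0693]
rails top front L,R [ 0.5875 -0.0345  0.023 ] [0.5875 0.0022 0.023 ] rear [ 0.7185 -0.0338  0.037 ] [0.7185 0.0048 0.037 ]
cap [ 0.5975 -0.018   0.061 ] r 0.009964783436488827
```

Run:
```python
from h import *
import pickle
np.set_printoptions(precision=4,suppress=True)
c=pickle.load(open("w4.pkl","rb"))
t1,d1=ray("wrist",(170+103/3,100+407/3),c); t2,d2=ray("top",(412/1.5,208/1.5))
s=np.linalg.lstsq(np.c_[d1,-d2],t2-t1,rcond=None)[0]; print(t1+d1*s[0],t2+d2*s[1])
for z in(0,.1,.15): print(z,at("wrist",(170+103/3,100+407/3),z,c),at("top",(412/1.5,213/1.5),z))
```

```text
[ 0.7202 -0.1103 -0.0329] [ 0.7173 -0.1139 -0.0334]
0 [ 0.7072 -0.1046  0.    ] [ 0.6989 -0.1124  0.    ]
0.1 [ 0.6677 -0.0871  0.1   ] [ 0.677  -0.1085  0.1   ]
0.15 [ 0.6479 -0.0783  0.15  ] [ 0.666  -0.1066  0.15  ]
```

```bash
python3 -m pendant '[[0.06,0.06,0.21,0.6,0],[0.06,0,0,0.6,0],[0.06,0,0,0.6,0],[0.06,0,0,0.7,0],[0.06,0,0,0.7,0],[0.06,0,0,0.6,0],[0.06,0,0,0.4,0],[0.06,0,0,0.2,0],[0.06,0,0,0.11,0],[0.06,0,0,0,0]]' 8
python3 -m pendant '[[-1,0,0,0,0],[-1,0,0,0,0],[-1,0,0,0,0],[-1,0,0,0,0],[-1,0,0,0,0]]' 8
python3 - <<'E'
from h import *
n="scene"; c=cam(n); im=bot.read_camera(n); u,v=px(n,(.6,-.018,.04),c).astype(int); print(u,v); save(im[v-70:v+50,u-75:u+75],"pics/s5.png",5)
E
```

```text
time_s: 10.3
eef_pos: [0.6002, -0.0183, 0.0306]
tool_rot: [0.0, 1.0, -0.0, 0.001]
ft_force: [-1.2, -0.2, 0.7]
grip_width: 0.531
finger_force: 0.0
time_s: 10.92
eef_pos: [0.6002, -0.0184, 0.0303]
tool_rot: [0.0, 1.0, -0.0, 0.0]
ft_force: [0.7, -0.1, 1.5]
grip_width: 0.233
finger_force: 8.0
272 181
```

View pics/s5.png

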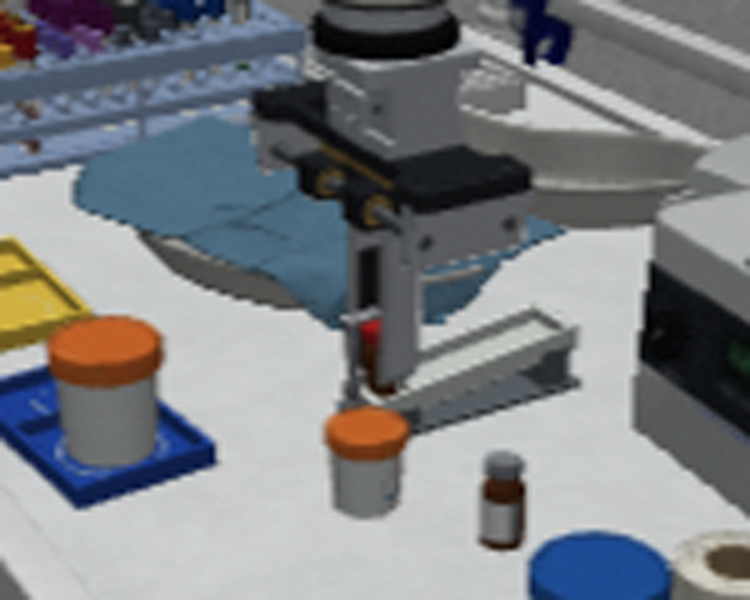

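The scene shows the fingers on both sides of the red vial at the keeper, and the grip width of 22 mm matches the vial body. I'll slide it 26 mm up the chute along its 6° slope.

```bash
python3 -m pendant '[[-1,-0.065,0,-0.008,0],[-1,-0.065,0,-0.008,0],[-1,-0.065,0,-0.008,0],[-1,-0.065,0.01,-0.008,0],[-1,-0.065,0,-0.008,0],[-1,-0.065,0,-0.008,0],[-1,-0.065,0,-0.008,0],[-1,-0.065,0,-0.008,0],[-1,0,0,0,0],[-1,0,0,0,0]]'
python3 - <<'E'
from h import *
n="scene"; c=cam(n); im=bot.read_camera(n); u,v=272,181; save(im[v-40:v+30,u-35:u+50],"pics/s6.png",8)
E
```

```text
time_s: 12.22
eef_pos: [0.626, -0.0179, 0.033]
tool_rot: [0.0, 1.0, 0.0, -0.0]
ft_force: [-0.0, 0.3, -0.3]
grip_width: 0.233
finger_force: 8.0
```

View pics/s6.png

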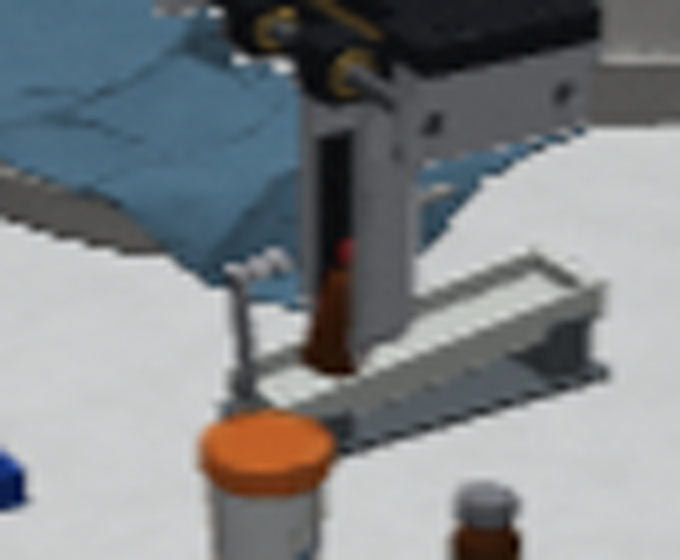

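The vial is past the keeper, with its base trailing slightly. I'll slide it another 8 mm for margin and then lift.

```bash
python3 -m pendant '[[-1,-0.08,0,-0.008,0],[-1,-0.08,0,-0.008,0],[-1,0,0,0,0],[-1,0,0,-0.2,0],[-1,0,0,-0.4,0],[-1,0,0,-0.6,0],[-1,0,0,-0.6,0],[-1,0,0,0,0],[-1,0,0,0,0]]'
python3 - <<'E'
from h import *
n="scene"; c=cam(n); im=bot.read_camera(n); s=bot.read_state(); u,v=px(n,s["eef_pos"],c).astype(int); print(s["eef_pos"],s["grip_width"],u,v); save(im[v-35:v+35,u-40:u+40],"pics/s7.png",8)
E
```

```text
time_s: 13.4
eef_pos: [0.6337, -0.0178, 0.1237]
tool_rot: [0.0, 1.0, 0.0, -0.0]
ft_force: [-0.2, 0.7, -0.6]
grip_width: 0.237
finger_force: 8.0
[ 0.63316512 -0.01780529  0.12271293] 0.23503481658951644 283 150
```

View pics/s7.png

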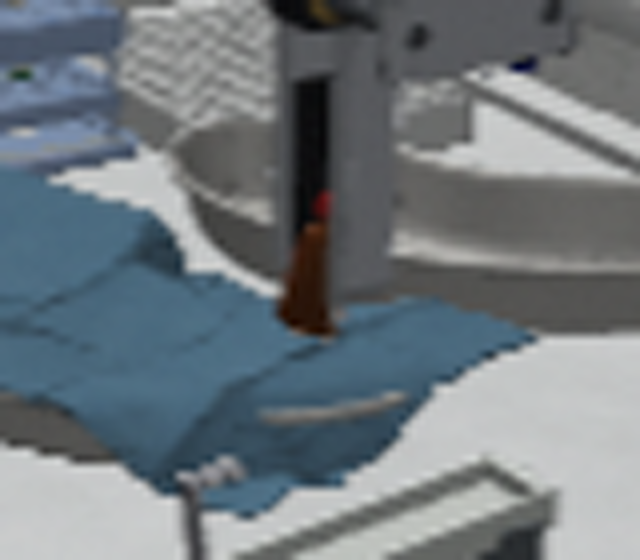

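The vial is lifted clear, leaning about 13° between the pads. Now I'll carry it to the blue tray's small pocket.

```bash
python3 -m pendant '[[-1,0.73,0.43,0,0],[-1,0.73,0.43,0,0],[-1,0.73,0.43,0,0],[-1,0.73,0.43,0,0],[-1,0.73,0.42,0,0],[-1,0,0,0,0],[-1,0,0,0.6,0],[-1,0,0,0.6,0],[-1,0,0,0.4,0],[-1,0,0,0.2,0],[-1,0,0,0.1,0],[-1,0,0,0,0]]'
python3 - <<'E'
from h import *
n="scene"; c=cam(n); im=bot.read_camera(n); s=bot.read_state(); u,v=px(n,s["eef_pos"],c).astype(int); print(s["eef_pos"],s["grip_width"],u,v); save(im[v-40:v+30,u-40:u+40],"pics/s8.png",8)
E
```

```text
time_s: 14.95
eef_pos: [0.4518, 0.089, 0.0291]
tool_rot: [0.0, 1.0, 0.0, 0.0]
ft_force: [-0.1, 0.8, -0.4]
grip_width: 0.234
finger_force: 8.0
[0.45213249 0.08906392 0.0295209 ] 0.23367190800550397 207 181
```

View pics/s8.png

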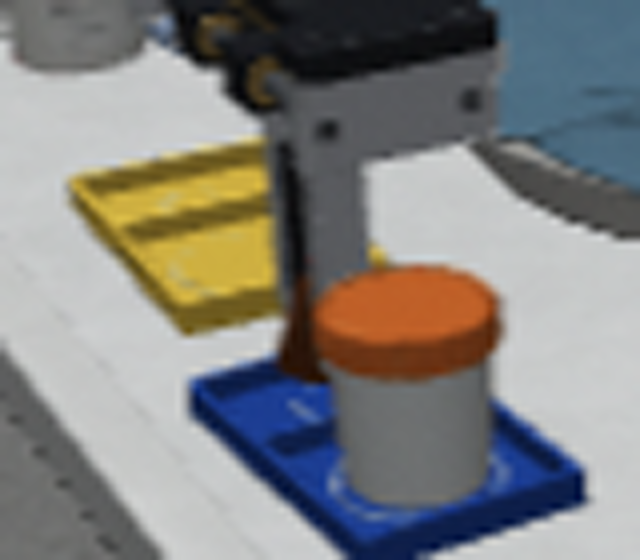

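```bash
python3 -m pendant '[[-1,0,0,0.03,0],[-1,0,0,0.03,0],[-1,0,0,0.03,0],[-1,0,0,0,0]]' 4
python3 -m pendant '[[-1,0,0,0.02,0],[-1,0,0,0.02,0],[-1,0,0,0.02,0],[-1,0,0,0.02,0],[-1,0,0,0,0]]' 3
```

```text
time_s: 15.5
eef_pos: [0.4514, 0.0891, 0.0244]
tool_rot: [0.0, 1.0, 0.0, -0.0]
ft_force: [0.4, 0.7, -0.3]
grip_width: 0.237
finger_force: 4.0
time_s: 16.12
eef_pos: [0.4514, 0.0891, 0.0204]
tool_rot: [0.0, 1.0, 0.0, -0.0]
ft_force: [-0.3, 0.0, -0.5]
grip_width: 0.238
finger_force: 3.0
```

```bash
python3 -m pendant '[[-1,0,0,0.02,0],[-1,0,0,0.02,0],[-1,0,0,0.02,0],[-1,0,0,0,0]]' 3
python3 - <<'E'
from h import *
n="scene"; c=cam(n); im=bot.read_camera(n); s=bot.read_state(); u,v=px(n,s["eef_pos"],c).astype(int); print(s["eef_pos"],s["grip_width"],s["ft_force"]); save(im[v-40:v+30,u-40:u+40],"pics/s9.png",8)
E
```

```text
time_s: 16.62
eef_pos: [0.4524, 0.0892, 0.0183]
tool_rot: [0.0, 1.0, 0.0, 0.001]
ft_force: [0.3, -0.4, 6.1]
grip_width: 0.234
finger_force: 3.0
[0.45241155 0.08923352 0.01833937] 0.2307134115481373 [ 0.71695048 -0.26373911  5.68821055]
```

View pics/s9.png

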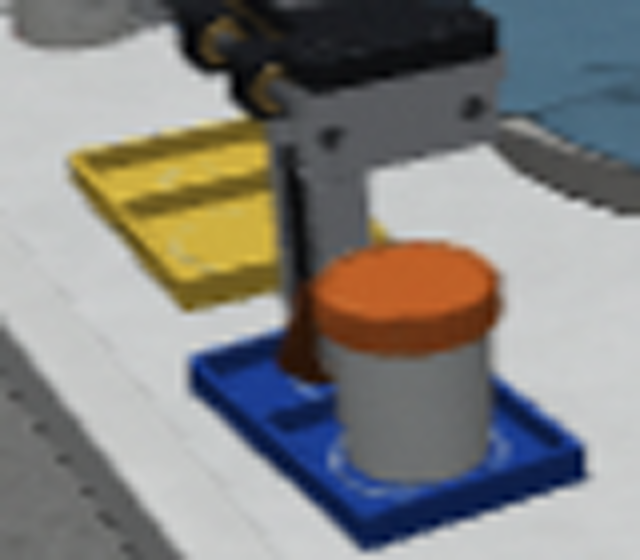

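The vial's base is on the pocket floor, with 6 N contact. I'll release with a small opening, go up and check.

```bash
python3 -m pendant '[[-1,0,0,-0.02,0],[-0.4,0,0,0,0],[-0.28,0,0,0,0],[-0.28,0,0,0,0],[-0.28,0,0,-0.2,0],[-0.28,0,0,-0.6,0],[-0.28,0,0,-0.9,0],[0.3,0,0,-1,0],[1,0,0,-1,0],[1,0,0,-1,0],[1,0,0,0,0]]'
python3 - <<'E'
from look import *
import seg
look("pics/s10f.png",["red_vial"],"scene"); im=bot.read_camera("scene"); save(im[140:240,160:330],"pics/s10.png",4.5)
n="wrist"; c=cam(n); im=bot.read_camera(n); seg.H["red"]=((0,4),120,.05); seg.H["orange"]=(seg.H["orange"][0],130,.070); seg.blobs(im,c,n,["red","orange"],20); look("pics/w10f.png",["red_vial"])
E
```

```text
time_s: 18.05
eef_pos: [0.4536, 0.0893, 0.2595]
tool_rot: [0.0, 1.0, 0.0, 0.006]
ft_force: [0.3, -0.3, -0.3]
grip_width: 0.75
finger_force: 0.0
cam [ 0.122  -0.8054  0.4984] tcp [0.4525 0.0892 0.2564] [0.     1.     0.0002 0.0028]
red_vial 0.4 [203.4 184.9] [0.4143 0.0175 0.06  ] n 116 bbox 199 207 176 192
wrist red c [253.947  161.3561] area 132 bbox [248 155  13  14] rect [254.  161.5  12.   12.   45. ] z0.014 [0.4401 0.0895] zlid [0.4351 0.0894]
wrist orange c [200.2668 177.6018] area 1758 bbox [177 155  48  47] rect [200.5 178.   46.   47.   90. ] z0.014 [0.4636 0.0135] zlid [0.4525 0.0233]
wrist orange c [125.1591 239.9161] area 679 bbox [110 226  31  29] rect [125.  239.5  27.6  29.   45. ] z0.014 [ 0.5569 -0.1031] zlid [ 0.5344 -0.0772]
cam [0.3847 0.089  0.4313] tcp [0.4506 0.089  0.2516] [ 0.0001  1.     -0.0001 -0.0018]
red_vial 0.57 [254.4 163.1] [0.4353 0.0899 0.06  ] n 231 bbox 246 261 153 170
```

View pics/s10.png

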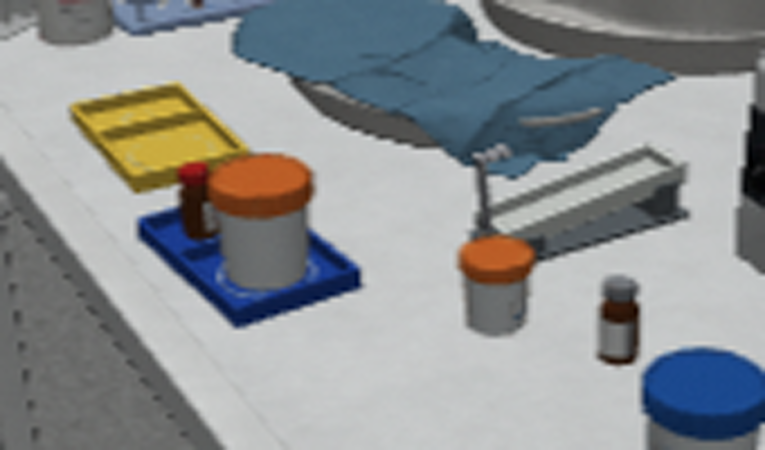

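The red vial is upright in the blue tray's small pocket and the orange cup is in the large pocket. Next is the blue cup, where I'll turn the gripper 90° to stay clear of the sharps bin.

Run:
```python
from h import *
print(bot.read_state()["joint_pos"].round(3))
n="top"; im=bot.read_camera(n)
for z in(0,.1,.15,.2): print(z,[at(n,(u/1.5,v/1.5),z)[:2].round(3) for u,v in((536,262),(572,216),(548,275))])
```

```text
[ 0.072 -0.118  1.482  0.     1.781 -1.499]
0 [array([ 0.592, -0.372]), array([ 0.69 , -0.451]), array([ 0.564, -0.396])]
0.1 [array([ 0.578, -0.349]), array([ 0.668, -0.422]), array([ 0.552, -0.371])]
0.15 [array([ 0.571, -0.337]), array([ 0.658, -0.407]), array([ 0.546, -0.359])]
0.2 [array([ 0.564, -0.326]), array([ 0.647, -0.393]), array([ 0.54 , -0.346])]
```

```bash
python3 -m pendant '[[1,0,0,0,0.167],[1,0,0,0,0.167],[1,0,0,0,0.167],[1,0,0,0,0.167],[1,0,0,0,0.167],[1,0,0,0,0.167],[1,0,0,0,0.167],[1,0,0,0,0.167],[1,0,0,0,0.164],[1,0,0,0,0]]'
python3 -m pendant '[[1,-0.9,0.2,0,0],[1,-0.9,0.2,0,0],[1,-0.9,0.2,0,0],[1,-0.9,0.2,0,0],[1,-0.9,0.2,0,0],[1,-0.9,0.2,0,0],[1,-0.9,0.2,0,0],[1,-0.9,0.2,0,0],[1,0,0,0,0],[1,0,0,0,0]]'
python3 - <<'E'
from look import *
import seg
im,c=look("pics/w11.png",["blue_lid_cup","green_vial"]); seg.blobs(im,c,"wrist",["blue","green"],100); print(bot.read_state()["joint_pos"])
E
```

```text
time_s: 19.65
eef_pos: [0.4511, 0.0891, 0.2526]
tool_rot: [0.706, 0.708, -0.001, -0.001]
ft_force: [-1.1, -0.4, -0.0]
grip_width: 1.002
finger_force: 0.0
time_s: 20.9
eef_pos: [0.5312, -0.2703, 0.2528]
tool_rot: [0.707, 0.708, 0.0, -0.001]
ft_force: [0.2, 0.6, -0.2]
grip_width: 1.001
finger_force: 0.0
cam [ 0.5305 -0.2049  0.4321] tcp [ 0.5313 -0.2698  0.2533] [ 0.7064  0.7078  0.0002 -0.0004]
blue_lid_cup 0.65 [270.8 180.3] [ 0.5515 -0.2768  0.066 ] n 1734 bbox 246 293 158 203
green_vial 0.72 [191.5 167.3] [ 0.4491 -0.2636  0.046 ] n 257 bbox 183 203 159 175
wrist blue c [495.7185 111.8222] area 135 bbox [488 104  18  19] rect [496.5 112.   10.7  21.   26.6] z0.014 [ 0.8585 -0.1925] zlid [ 0.8167 -0.1939]
wrist blue c [489.2642 139.9434] area 159 bbox [484 131  12  18] rect [489.5 139.5  17.   11.   90. ] z0.014 [ 0.8556 -0.2293] zlid [ 0.815  -0.2268]
wrist blue c [497.1393 162.5679] area 280 bbox [486 152  26  20] rect [497.8 160.4  16.7  25.5  77. ] z0.014 [ 0.8724 -0.2582] zlid [ 0.8296 -0.2542]
wrist blue c [269.192  180.5288] area 1651 bbox [247 158  46  46] rect [269.5 180.5  45.   45.   90. ] z0.014 [ 0.5527 -0.2873] zlid [ 0.5495 -0.2771]
wrist blue c [437.1276 243.0173] area 2312 bbox [392 221 120  53] rect [450.8 250.5 117.7  50.3   4.4] z0.014 [ 0.827  -0.3944] zlid [ 0.7707 -0.3602]
wrist green c [383.4831 146.0763] area 118 bbox [380 137   8  19] rect [383.4 146.    6.4  18.9   9.5] z0.014 [ 0.7101 -0.2383] zlid [ 0.6965 -0.2359]
wrist green c [190.6093 168.5828] area 151 bbox [184 162  14  14] rect [190.5 168.5  13.   13.   90. ] z0.014 [ 0.4409 -0.2701] zlid [ 0.4479 -0.2653]
[-0.5648  0.1868  1.1642  0.0004  1.7903 -0.5669]
```

View pics/w11.png

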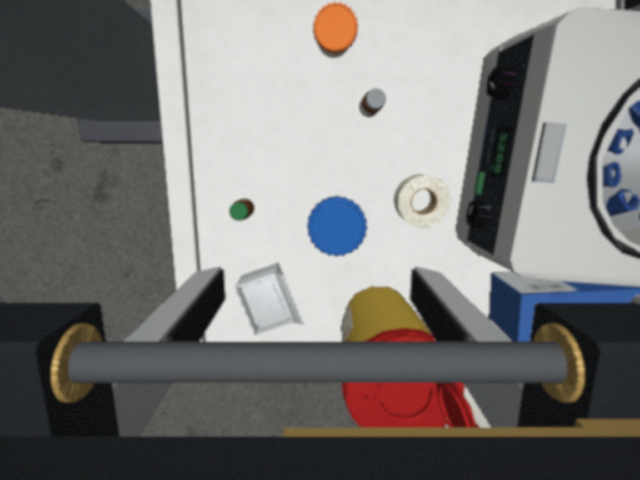

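The blue lid is at (337,225), clear of the tape and the bin. Next I'll descend and grip it along x.

```bash
python3 -m pendant '[[1,-0.15,0.36,0.6,0],[1,0,0,0.8,0],[1,0,0,0.8,0],[1,0,0,0.8,0],[1,0,0,0.6,0],[1,0,0,0.4,0],[1,0,0,0.23,0],[1,0,0,0,0],[-1,0,0,0,0],[-1,0,0,0,0],[-1,0,0,0,0],[-1,0,0,0,0]]' 20
python3 -m pendant '[[-1,0,0,0,0],[-1,0,0,0,0],[-1,0,0,-0.4,0],[-1,0,0,-0.8,0],[-1,0,0,-0.8,0],[-1,0,0,0,0]]'
```

```text
time_s: 22.55
eef_pos: [0.5499, -0.2786, 0.0425]
tool_rot: [0.707, 0.707, 0.0, 0.001]
ft_force: [-0.1, 0.2, -0.4]
grip_width: 0.635
finger_force: 20.0
time_s: 23.3
eef_pos: [0.5516, -0.2798, 0.1479]
tool_rot: [0.707, 0.707, 0.001, 0.005]
ft_force: [-0.9, 1.2, 0.0]
grip_width: 0.636
finger_force: 20.0
```

```bash
python3 -m pendant '[[-1,0.89,-0.154,0,0],[-1,0.89,-0.154,0,0],[-1,0.89,-0.154,0,0],[-1,0.89,-0.154,0,0],[-1,0.89,-0.154,0,0],[-1,0.89,-0.154,0,0],[-1,0.89,-0.154,0,0],[-1,0.89,-0.154,0,0],[-1,0.89,-0.154,0,0],[-1,0.89,-0.154,0,0],[-1,0.88,-0.154,0,0],[-1,0,0,0,0]]'
python3 - <<'E'
from look import *
import seg
n="wrist";c=cam(n);im=bot.read_camera(n);s=bot.read_state();print(s["eef_pos"],s["grip_width"]);seg.H["blue"]=((102,122),110,s["eef_pos"][2]+.0245);seg.blobs(im,c,n,["blue","yellow"],100);save(im,"pics/w12.png",1.25)
E
```

```text
time_s: 24.8
eef_pos: [0.4632, 0.2127, 0.1408]
tool_rot: [0.706, 0.709, -0.001, -0.001]
ft_force: [-0.3, -0.5, 0.2]
grip_width: 0.636
finger_force: 20.0
[0.4637 0.2111 0.1409] 0.6330366558797321
wrist blue c [253.241  233.1148] area 7863 bbox [200 185 109  89] rect [254. 229.  88. 108.  90.] z0.014 [0.4625 0.164 ] zlid [0.4621 0.2182]
wrist blue c [216.4705 322.5536] area 457 bbox [208 306  22  35] rect [219.6 322.4  35.5  19.6  82.9] z0.014 [0.4226 0.0477] zlid [0.4405 0.1618]
wrist blue c [264.8818 317.4395] area 694 bbox [238 306  42  35] rect [258.5 323.   34.   41.   90. ] z0.014 [0.4683 0.0472] zlid [0.4692 0.1654]
wrist yellow c [258.7628 134.4651] area 4818 bbox [218  94  84 104] rect [258.8 145.5  83.1 102.1   0.9] z0.014 [0.467  0.2538] zlid [0.4669 0.2648]
wrist yellow c [258.709 122.5  ] area 268 bbox [250 114  18  18] rect [258.5 122.5  17.   17.   90. ] z0.014 [0.4665 0.2766] zlid [0.4668 0.2766]
wrist yellow c [258.9541 172.7038] area 719 bbox [234 161  49  29] rect [258.9 173.7  48.7  25.7   6.1] z0.014 [0.4674 0.2248] zlid [0.4674 0.2258]
```

View pics/w12.png

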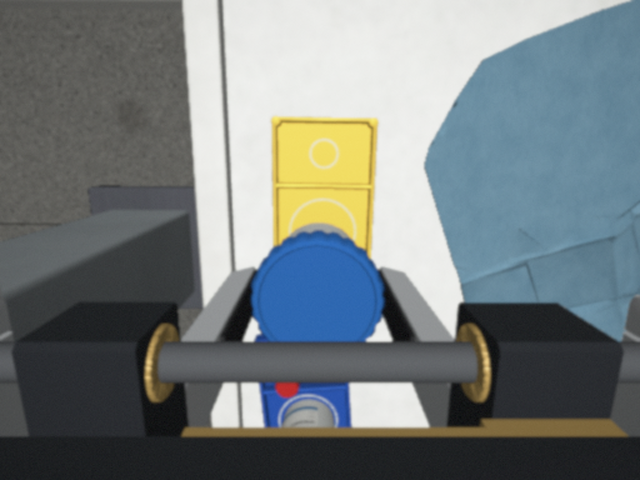

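The blue lid is held level, and the yellow pocket rings are centred ahead. Next I'll lower and release it.

```bash
python3 -m pendant '[[-1,0.02,0.04,0.6,0],[-1,0,0,0.6,0],[-1,0,0,0.4,0],[-1,0,0,0.18,0],[-1,0,0,0.1,0],[-1,0,0,0,0]]'
python3 -m pendant '[[-1,0,0,0.02,0],[0.55,0,0,0,0],[0.55,0,0,0,0],[0.55,0,0,0,0],[0.55,0,0,-0.2,0],[0.55,0,0,-0.6,0],[0.8,0,0,-1,0],[1,0,0,-1,0],[1,0,0,-1,0],[1,0,0,-0.4,0],[1,0,0,0,0]]'
python3 - <<'E'
from look import *
import seg
n="wrist";c=cam(n);im=bot.read_camera(n);s=bot.read_state();print(s["eef_pos"],s["joint_pos"]);seg.H["blue"]=((102,122),110,.07);seg.blobs(im,c,n,["blue","yellow"],100);save(im,"pics/w13.png",1.25)
E
```

```text
time_s: 25.6
eef_pos: [0.4672, 0.2113, 0.0483]
tool_rot: [0.707, 0.707, 0.0, 0.0]
ft_force: [-0.7, 0.6, -0.5]
grip_width: 0.636
finger_force: 20.0
time_s: 26.98
eef_pos: [0.4678, 0.2119, 0.26]
tool_rot: [0.707, 0.707, 0.003, 0.001]
ft_force: [0.1, -0.2, -0.4]
grip_width: 0.999
finger_force: 0.0
[0.467  0.2117 0.2578] [ 0.3149 -0.0018  1.3605  0.0001  1.7811  0.3151]
wrist blue c [253.3024 173.945 ] area 1617 bbox [231 151  46  46] rect [253.5 174.   44.7  45.2  26.6] z0.014 [0.468  0.2032] zlid [0.4675 0.213 ]
wrist blue c [242.8504 250.4835] area 1758 bbox [213 229  56  45] rect [240.7 252.4  44.8  53.3  86.2] z0.014 [0.4483 0.0814] zlid [0.4535 0.1099]
wrist yellow c [252.2157 129.1122] area 2397 bbox [224 102  59  72] rect [253.  137.5  71.   58.   90. ] z0.014 [0.4673 0.2551] zlid [0.4662 0.2667]
wrist yellow c [252.8088 121.9044] area 136 bbox [247 116  13  13] rect [253. 122.  12.  12.  90.] z0.014 [0.4673 0.2763] zlid [0.4671 0.2764]
```

The blue cup is in the yellow tray's large pocket at (0.4675, 0.213). Next is the green vial.

```bash
python3 -m pendant '[[1,-0.87,-0.036,0,0],[1,-0.87,-0.036,0,0],[1,-0.87,-0.036,0,0],[1,-0.87,-0.036,0,0],[1,-0.87,-0.036,0,0],[1,-0.87,-0.036,0,0],[1,-0.87,-0.036,0,0],[1,-0.87,-0.036,0,0],[1,-0.87,-0.036,0,0],[1,-0.87,-0.036,0,0],[1,-0.84,-0.036,0,0],[0.06,0,0,0,0]]'
python3 - <<'E'
from look import *
import seg
n="wrist";c=cam(n);im=bot.read_camera(n);s=bot.read_state();print(s["eef_pos"]);seg.blobs(im,c,n,["green"],60)
E
```

```text
time_s: 28.52
eef_pos: [0.4456, -0.2671, 0.2539]
tool_rot: [0.709, 0.706, -0.001, -0.003]
ft_force: [0.0, 0.1, -0.6]
grip_width: 0.931
finger_force: 0.0
[ 0.446  -0.2657  0.2545]
wrist green c [475.1667 132.0556] area 72 bbox [471 125   9  15] rect [475.1 132.    5.9  14.5  12.5] z0.014 [ 0.7481 -0.2174] zlid [ 0.7251 -0.2162]
wrist green c [453.9485 147.8529] area 136 bbox [449 139  11  19] rect [453.9 147.6   7.6  18.7  12.5] z0.014 [ 0.7221 -0.2385] zlid [ 0.7011 -0.236 ]
wrist green c [255.9577 170.8944] area 142 bbox [250 165  13  13] rect [256. 171.  12.  12.  90.] z0.014 [ 0.447  -0.2703] zlid [ 0.4469 -0.2649]
```

```bash
python3 -m pendant '[[0.06,0,0,0.8,0],[0.06,0,0,0.8,0],[0.06,0,0,0.8,0],[0.06,0,0,0.8,0],[0.06,0,0,0.7,0],[0.06,0,0,0.5,0],[0.06,0,0,0.3,0],[0.06,0,0,0.13,0],[0.06,0,0,0,0]]'
python3 -m pendant '[[-1,0,0,0,0],[-1,0,0,0,0],[-1,0,0,0,0],[-1,0,0,0,0],[-1,0,0,0,0],[-1,0,0,-0.3,0],[-1,0,0,-0.8,0],[-1,0,0,-0.8,0],[-1,0,0,-0.3,0],[-1,0,0,0,0]]' 8
```

```text
time_s: 29.7
eef_pos: [0.4472, -0.2651, 0.0157]
tool_rot: [0.707, 0.707, 0.0, 0.0]
ft_force: [0.6, -0.4, 0.4]
grip_width: 0.527
finger_force: 0.0
time_s: 30.95
eef_pos: [0.4474, -0.2657, 0.1265]
tool_rot: [0.707, 0.707, 0.0, 0.001]
ft_force: [-0.6, -0.1, -0.3]
grip_width: 0.23
finger_force: 8.0
```

```bash
python3 -m pendant '[[-1,0.906,0.0325,0,0],[-1,0.906,0.0325,0,0],[-1,0.906,0.0325,0,0],[-1,0.906,0.0325,0,0],[-1,0.906,0.0325,0,0],[-1,0.906,0.0325,0,0],[-1,0.906,0.0325,0,0],[-1,0.906,0.0325,0,0],[-1,0.906,0.0325,0,0],[-1,0.906,0.0325,0,0],[-1,0.906,0.0325,0,0],[-1,0.906,0.0325,0,0]]'
python3 -m pendant '[[-1,0,0,0,0],[-1,0,0,0.6,0],[-1,0,0,0.6,0],[-1,0,0,0.5,0],[-1,0,0,0.3,0],[-1,0,0,0,0],[-1,0,0,0,0]]'
python3 - <<'E'
from h import *
n="scene"; c=cam(n); im=bot.read_camera(n); s=bot.read_state(); u,v=px(n,s["eef_pos"],c).astype(int); print(s["eef_pos"],s["grip_width"]); save(im[v-40:v+30,u-40:u+40],"pics/s14.png",8)
E
```

```text
time_s: 32.45
eef_pos: [0.4651, 0.2791, 0.1227]
tool_rot: [0.707, 0.707, -0.002, -0.001]
ft_force: [0.7, -0.6, 0.4]
grip_width: 0.235
finger_force: 8.0
time_s: 33.33
eef_pos: [0.4672, 0.2782, 0.0264]
tool_rot: [0.707, 0.707, 0.001, 0.0]
ft_force: [-1.0, 0.7, 0.1]
grip_width: 0.233
finger_force: 8.0
[0.46743275 0.27843938 0.02675112] 0.23335627048306495
```

View pics/s14.png

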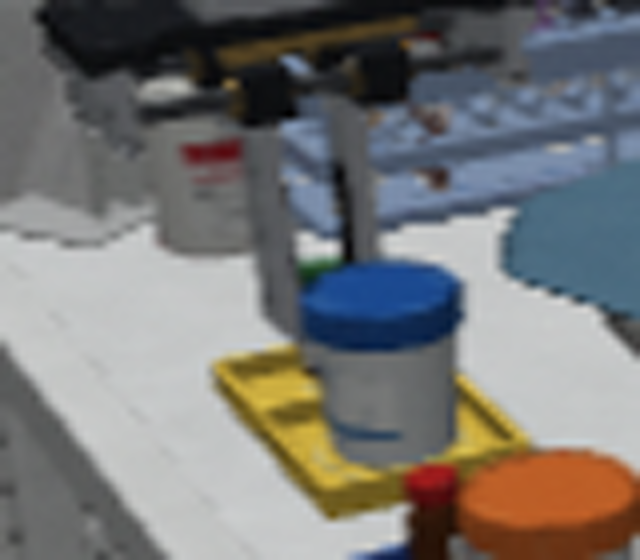

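The vial is held over the yellow tray's small pocket, behind the blue cup. I'll lower the last 8 mm, release and retreat.

```bash
python3 -m pendant '[[-1,0,0,0.05,0],[-1,0,0,0.05,0],[-1,0,0,0.04,0],[-1,0,0,0.02,0],[-1,0,0,0,0]]' 4
python3 -m pendant '[[-0.4,0,0,0,0],[-0.2,0,0,0,0],[-0.2,0,0,0,0],[-0.2,0,0,-0.2,0],[-0.2,0,0,-0.6,0],[-0.2,0,0,-0.9,0],[0.3,0,0,-1,0],[1,0,0,-1,0],[1,0,0,-1,0],[1,0,0,0,0],[1,0,0,0,0]]'
python3 - <<'E'
from look import *
import seg
n="wrist";c=cam(n);im=bot.read_camera(n);s=bot.read_state();print(s["eef_pos"]);seg.H["green"]=((55,85),60,.05);seg.H["blue"]=((102,122),110,.07);seg.H["red"]=((0,4),120,.05);seg.blobs(im,c,n,["green","blue","red","orange"],50)
save(bot.read_camera("scene")[110:310,150:400],"pics/s15.png",3)
E
```

```text
time_s: 34.0
eef_pos: [0.4667, 0.2786, 0.0188]
tool_rot: [0.707, 0.707, 0.001, -0.0]
ft_force: [-1.9, -0.4, 6.2]
grip_width: 0.239
finger_force: 4.0
time_s: 35.38
eef_pos: [0.4663, 0.2781, 0.2523]
tool_rot: [0.707, 0.707, -0.0, -0.0]
ft_force: [0.1, -0.0, -0.8]
grip_width: 0.899
finger_force: 0.0
[0.4659 0.2779 0.2511]
wrist green c [254.2707 171.8571] area 133 bbox [248 166  13  13] rect [254. 172.  12.  12.  90.] z0.014 [0.4659 0.2731] zlid [0.4662 0.2794]
wrist blue c [255.2945 224.5096] area 1562 bbox [234 202  44  46] rect [255.5 224.5  45.   43.   90. ] z0.014 [0.4681 0.1948] zlid [0.4675 0.2148]
wrist blue c [253.7717 271.7065] area 92 bbox [232 270  36   4] rect [249.5 271.5   3.   35.   90. ] z0.014 [0.4589 0.1188] zlid [0.4655 0.1487]
wrist blue c [225.3311 319.8311] area 296 bbox [219 306  17  35] rect [228.6 322.3  34.5  15.6  83.7] z0.014 [0.4252 0.0298] zlid [0.4261 0.0758]
wrist blue c [264.9524 319.8452] area 336 bbox [240 306  33  35] rect [256.1 323.   36.2  29.9  85.9] z0.014 [0.4692 0.0284] zlid [0.4809 0.0757]
wrist orange c [246.0683 336.6902] area 410 bbox [227 329  38  15] rect [245.5 336.   14.   37.   90. ] z0.014 [0.452  0.0043] zlid [0.4545 0.0455]
```

View pics/s15.png

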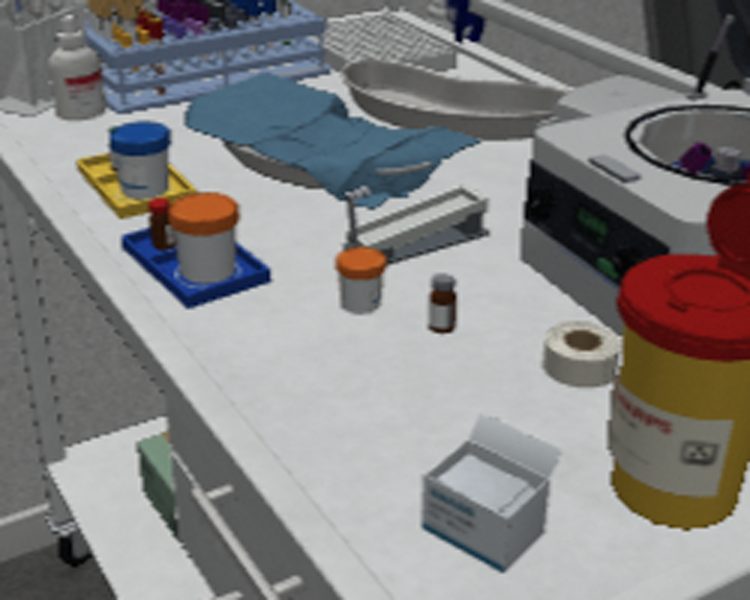

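Both kits are complete and upright. The green cap sits at (0.466, 0.279), centred on the small pocket ring. The grey vial, carton and tape look undisturbed, so I'll hand the job in.

```bash
python3 -c "
from rig import bot
print(bot.sign_off())"
```

```text
the job is handed in; nothing more can be done
None
```

I made up both kits and handed the job in at about 35 s: orange-lid cup and red vial in the blue tray, blue-lid cup and green vial in the yellow tray, all upright, though the red vial stands about 13 mm off its pocket centre.

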